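# Pump the sampler's carousel round to the empty cup

### The arm

A 6-joint arm with a two-finger parallel gripper is mounted at the origin on the work surface. World frame = base frame: x ahead of the robot, y to its left, z up, the work surface at z = 0. Lengths are in mm, angles in degrees, forces in N, time in s.
With the tool pointing down it reaches from about 300 to 850 mm from the base axis. Payload 4.2 kg.
Tool frame: the origin (TCP) lies at the very end of the fingers, on their centre line; the grasp point (between the pads) lies 19 mm behind it; x points along the fingers, z is the direction in which the jaws open and shut, and the axes are right-handed (so a half turn about x gives the same grasp; the last joint's range is limited). The gripper opens to 91 mm and grips with 3 to 60 N. Pads are 32 mm wide; open, the fingers measure 118 mm over their backs; the gripper's body (76 mm by 178 mm) begins 60 mm behind the grasp point.
Start: joints at [63.197, 18.312, 89.639, -0, 72.044, -1.146], TCP at [248.97, 518.321, 213.976] pointing down, gripper open.
Joint ranges: [-177.97, 177.97], [-48.28, 115.42], [12.27, 149.76], [-77.06, 257.06], [2.81, 150.46], [-146.56, 146.56]. Speed limits (degrees/s): [147.25, 147.25, 180, 180, 180, 180].

### API

Orientations are given as [roll, pitch, yaw] about the fixed x, y, z axes, in that order (R = Rz(yaw) Ry(pitch) Rx(roll)).
In Python, from workcell import state, grab_frame, camera_info, env, search_frame, place_of gives the robot as it stands.
- The arm moves only by the tool drive_tool, never from a script. Its argument "plan" is a list of rows, each a list of 7 numbers: the turn, a rotation vector about the world's x, y, z in degrees, then the shift along the world's x, y, z in mm, then the finger opening in mm, from 0 to 91.2. In form: [[wx, wy, wz, dx, dy, dz, jaw], ...]. A call has 1 to 10 rows; each row is the pose to reach, as a shift and turn from the pose measured when the call began; what a row does not reach only later rows make up. A row lasts 1/8 s, in which the tool goes at most 62.5 mm and 10.7 degrees, less where a joint would pass 70% of its speed; a pose out of reach is approached as far as the arm can. A call with a gripper value outside its range is refused whole. The fingers move at their own pace and stop on an object; "grip_force" is the grip in N (left out, the last holds). Time passes only in rows, so rows that repeat a pose let the fingers close. It gives the time, the measured TCP pose, the force and the opening at its end, in the units of the state.
- state(): the state, without advancing time (a new reading comes with each control period).
- grab_frame(name): name is "scene" or "top"; returns the picture (400x640x3 uint8, red, green, blue); there is no depth.
- camera_info(name): a dict with "intrinsics" (3x3 intrinsics, pixels), "origin" and "orientation" of the camera in the world. Camera axes: x right, y down, z forward; pixel columns grow to the right and rows downward; lengths in mm; the calibration is good to about 2 mm. A picture is of the moment at which its call begins. camera_info takes no time and is no camera call.
- env.job_done(): hands the job in, once; it reports no verdict.
Trained networks look in the newest picture that a camera, given by its name, has taken for a name from the list of things; names that differ only in an ending like _2 or _b are one class to them, and where a whole thing is asked for, a point or a joint stands for the part that bears it (a point fixed in the world has none). Each returns a list of dicts, best first, with "p" (0 to 1); they miss things now and then, are a little off and sometimes report something else, mostly with a low value. They report only what shows in the picture. A call takes as long as a camera call. They do not tell look-alikes from the thing itself.
- search_frame(camera, label): "rect" ([left, top, right, bottom] as shares, 0 to 1, of the picture: columns of its width, rows of its height, round what is visible of it).
- place_of(camera, label): "location" ([column, row] as shares, 0 to 1, of the picture: columns of its width, rows of its height: a listed point, or the origin of a listed thing).
The state is a dict: "time_s": time; "qpos": joint angles; "qvel": joint speeds; "effort": joint torques, N m; "ee_pos": TCP position; "ee_rot": TCP orientation; "force": force on the tool from outside, world axes, zero at the start; "torque": the same for the moment, N m; "gripper_width": finger opening in mm.
Only numpy, scipy, OpenCV 4.12 (cv2) and the standard library are available. Lean on these libraries where they do the work, as an engineer would, in place of code of your own. Each camera call takes 0.05 s, during which the arm holds its last target. There are 200 camera calls.

### The job

Swing the carousel sampler's lock lever off, then work the pump lever to and fro so that the carousel advances pocket by pocket until the open, empty sample cup stands right under the spout. Leave the pump lever back at its rest stop and swing the lock lever fully home again. Turn the carousel only with its lever, without touching it or its bottles by hand, and leave the other things on the bench where they are.

Things in the scene. Friction and masses are not known exactly. Their poses are not given: they have to be found in the camera images.
- axis (a point): Point on the carousel's vertical turning axis, 100 mm above the bench. The white sampler (round base 344 mm across, 30 mm high) carries a white 15-pocket carousel, 260 mm across, rim 106 mm up; pockets 24 degrees apart, centres 105 mm from the axis, floor 66 mm up. It turns only counter-clockwise seen from above, one pocket a full stroke; a pawl stops it turning back. Axes: the sampler's, z up.
- spout (a point): Lower tip of the steel nozzle, 14 mm across, that hangs 190 mm above the bench from an arm on a 265 mm tall column at the sampler's far side; fixed to the sampler, 105 mm from the axis.
- cup_center (a point): Centre (half-way up) of the empty sample cup: white plastic, open-topped, straight sided, 31 mm across (35 mm at the lip), 105 mm tall, loose in a carousel pocket, 2 to 5 pockets clockwise of the spout. It is the only open vessel in the carousel and the tallest; the others are capped white bottles 76 to 90 mm tall with necks, and capped vials 54 mm tall.
- lever (a joint): Angle of the pump lever, rad, about the carousel's axis: 0 at its rest stop, 0.471 at its far stop, growing counter-clockwise from above. No spring: it stays where left, and may start anywhere. Its pawl drops behind the next rib only within about 0.05 rad of rest; from there to the far stop the carousel advances exactly one pocket; going back moves nothing. Needs 2 to 4 N at the grip.
- lever_grip (a point): Middle of the pump lever's grip: an upright round grey plastic grip, 22 mm across, 100 mm long (70 to 170 mm above the bench), on an aluminium bar lying low beside the carousel; this point is 135 mm above the bench and 215 mm from the axis, and swings about the axis.
- lock (a joint): Angle of the lock lever, rad, about point lock_pivot: 0 fully locked (as it starts), 0.9 fully off (stop), growing counter-clockwise from above. No spring: it stays where left; needs about 1.5 N at its grip. Its nose is clear of the carousel's cog from about 0.5 rad on; it closes fully again only with the carousel standing at a pocket, after a full stroke.
- lock_pivot (a point): Point on the lock lever's vertical turning axis, 66 mm above the bench, fixed to the sampler, 150 mm from the carousel's axis.
- lock_grip (a point): On the lock lever's grip: an upright round grey plastic pin 17 mm across, reaching from 66 to 151 mm above the bench, at the end of an aluminium arm; this point is 125 mm above the bench and 85 mm from lock_pivot, and swings about it.
- washbottle: Bystander standing loose on the bench, to be left alone: white bottle 68 mm across, 170 mm tall, outward of the pump lever's sweep; origin at the centre of its underside.
- jar: Bystander standing loose on the bench, to be left alone: amber jar 72 mm across, 85 mm tall; origin at the centre of its underside.
- reagent: Bystander standing loose on the bench, to be left alone: amber bottle 60 mm across, 150 mm tall, just robot-side of the sampler; origin at the centre of its underside.
- solvent: Bystander standing loose on the bench, to be left alone: grey bottle 52 mm across, 145 mm tall, beyond the lock lever's grip; origin at the centre of its underside.
- beaker: Bystander standing loose on the bench, to be left alone: grey open beaker 72 mm across, 90 mm tall; origin at the centre of its underside.
- carton: Bystander standing loose on the bench, to be left alone: cardboard box 100 x 140 x 60 mm; origin at the centre of its underside.
- spanner: Bystander standing loose on the bench, to be left alone: steel spanner 170 mm long, lying flat; origin at the centre of its underside.
- vial0: Capped white bottle 31 mm across, 82 mm tall, standing loose in a carousel pocket and riding with it; origin at the centre of its underside.
- vial1: Capped white bottle 31 mm across, 90 mm tall, standing loose in a carousel pocket and riding with it; origin at the centre of its underside.
- vial2: Capped white bottle 31 mm across, 76 mm tall, standing loose in a carousel pocket and riding with it; origin at the centre of its underside.
- carousel: The turning carousel itself; origin on its axis at bench level. Its own x axis turns with it. Not to be pushed by hand.
- cup: The empty sample cup of point cup_center; origin at the centre of its underside.
Not all that is in view belongs to the job. What is shaped like the cup but blue is not meant.

How it is judged (in metres and radians):
On the way, in this order (a step that is already met when the one before it is completed fails the run):
1. the lock lever is swung off (past 0.6 rad) (value of joint lock above 0.6 rad), for 0.1 s.
2. the cup stands under the spout (within 10 mm) (horizontal distance between cup_center and spout below 0.01 m), for 0.2 s.
At the end, for the whole second after the job is handed in: The cup stands upright (within 0.15 rad) and still with its centre within 10 mm of the spout's in plan, the pump lever is within 0.08 rad of its rest stop and the lock lever within 0.1 rad of fully locked (horizontal distance between cup_center and spout below 0.01 m and angle between cup_center's own z axis and vertical below 0.15 rad and value of joint lever below 0.08 rad and value of joint lock below 0.1 rad and linear speed of cup below 0.05 m/s); the robot touches nothing.
It fails at once if the robot touches the carousel itself (over 0.5 N) instead of using its lever (contact force between any of the fingers, the arm and carousel above 0.5 N).
It fails at once if the cup or a bottle in the carousel is touched by the robot (over 0.5 N) (contact force between any of the fingers, the arm and cup above 0.5 N or contact force between any of the fingers, the arm and vial0 above 0.5 N or contact force between any of the fingers, the arm and vial1 above 0.5 N or contact force between any of the fingers, the arm and vial2 above 0.5 N).
It fails at once if the cup or a bottle in the carousel is tipped (over 0.4 rad) (angle between any of cup_center, vial0, vial1, vial2's own z axis and vertical above 0.4 rad).
It fails at once if a bystander on the bench is moved more than 30 mm (distance of any of washbottle, jar, reagent, solvent, beaker, carton, spanner from where it was at the start of the episode above 0.03 m).
It also fails if it takes over 72 s, if anything falls off the work surface, if the arm or the gripper's body presses on something with over 40 N, if the wrist force passes 120 N, or if a joint passes its speed limit or range.

## Working session

There is one attempt and no reset: what is moved stays moved. The work goes in short steps, Python scripts to look and compute and a tool call to move; the robot and the scene stay as the last step left them, time stands still between calls to the robot, and variables do not carry over. Pictures are saved under pics/ and viewed, about 8 in all and at most 12, crops included, and the job is handed in when it is done.

Besides the shell and the picture viewer there is one more tool, called in YAML: its name, and indented under it one key for each argument. drive_tool: Moves the arm, as the interface text tells. Its arguments: {"type":"object","properties":{"plan":{"type":"array"},"grip_force":{"type":"number"}},"required":["plan"]}

```bash
mkdir -p pics
cat > h.py <<'E'
import numpy as np, cv2
from workcell import state, grab_frame, camera_info, env, search_frame, place_of
from scipy.spatial.transform import Rotation as Ro
def cam(n):
    c=camera_info(n); K=np.array(c["intrinsics"]); o=np.array(c["origin"],float); R=np.array(c["orientation"],float)
    if R.shape!=(3,3): R=Ro.from_euler('xyz',R.ravel(),degrees=True).as_matrix() if R.size==3 else Ro.from_quat(R).as_matrix()
    return K,o,R
def ray(n,px):
    K,o,R=cam(n); d=R@np.linalg.solve(K,[px[0],px[1],1]); return o,d/np.linalg.norm(d)
def atz(n,px,z):
    o,d=ray(n,px); return o+d*(z-o[2])/d[2]
def proj(n,p):
    K,o,R=cam(n); q=K@(R.T@(np.array(p,float)-o)); return q[:2]/q[2]
def save(n,f,box=None,s=1):
    im=grab_frame(n)[:,:,::-1]
    if box: im=im[box[1]:box[3],box[0]:box[2]]
    cv2.imwrite('pics/'+f,cv2.resize(np.ascontiguousarray(im),None,fx=s,fy=s,interpolation=cv2.INTER_CUBIC))
E
python3 - <<'E'
from h import *
print(camera_info("scene"));print(camera_info("top"));print(state())
zs=dict(axis=100,spout=190,cup_center=118.5,lever_grip=135,lock_pivot=66,lock_grip=125,washbottle=0,jar=0,reagent=0,solvent=0,beaker=0,carton=0,spanner=0,vial0=66,vial1=66,vial2=66,carousel=0)
for n in("scene","top"):
    save(n,n+"0.png",None,1.25)
    for k,z in zs.items():
        for r in place_of(n,k)[:3]:
            px=np.array(r["location"])*[640,400]; print(n,k,round(r["p"],2),px.round(),atz(n,px,z).round())
E
```

```text
{'intrinsics': array([[386.04558084,   0.        , 322.1907827 ],
       [  0.        , 386.04558084, 202.82942148],
       [  0.        ,   0.        ,   1.        ]]), 'origin': array([ 975.59202297, -370.87647703,  844.48041281]), 'orientation': array([-140.86223529,   -0.46903654,   42.86430182])}
{'intrinsics': array([[460.98613326,   0.        , 314.56012751],
       [  0.        , 460.98613326, 197.45254965],
       [  0.        ,   0.        ,   1.        ]]), 'origin': array([ 409.58222299,   48.14040959, 1453.53682239]), 'orientation': array([-172.28145267,    0.44140615,  -88.58727023])}
{'time_s': 0.0, 'qpos': array([ 6.31968519e+01,  1.83495926e+01,  8.97075089e+01, -1.06018259e-03,
        7.20431763e+01, -1.14770868e+00]), 'qvel': array([-0.06121047,  0.08316754, -0.00551061, -0.03958865,  0.07597494,
        0.11765409]), 'effort': array([-1.22574693e-03, -4.12453866e+01, -2.31970024e+01,  7.25435000e-02,
        4.56866424e-02, -1.18841376e-04]), 'ee_pos': array([248.73968737, 517.84360257, 213.13334367]), 'ee_rot': array([ 179.42819438,   89.89971709, -116.22691734]
[... 2487 characters left out ...]
4 [333. 276.] [360.   1.   0.]
top solvent 0.57 [253. 252.] [430. 253.   0.]
top beaker 0.76 [233. 192.] [619. 326.   0.]
top carton 0.91 [201. 245.] [446. 418.   0.]
top carton 0.41 [227. 193.] [615. 345.   0.]
top spanner 0.62 [382. 274.] [ 371. -151.    0.]
top vial0 0.68 [352. 167.] [695. -50.  66.]
top vial0 0.63 [343. 153.] [737. -20.  66.]
top vial0 0.6 [360. 180.] [653. -74.  66.]
top vial1 0.68 [352. 167.] [695. -50.  66.]
top vial1 0.63 [343. 153.] [737. -20.  66.]
top vial1 0.6 [360. 180.] [653. -74.  66.]
top vial2 0.68 [352. 167.] [695. -50.  66.]
top vial2 0.63 [343. 153.] [737. -20.  66.]
top vial2 0.6 [360. 180.] [653. -74.  66.]
top carousel 0.59 [321. 186.] [645.  45.   0.]
```

View pics/scene0.png

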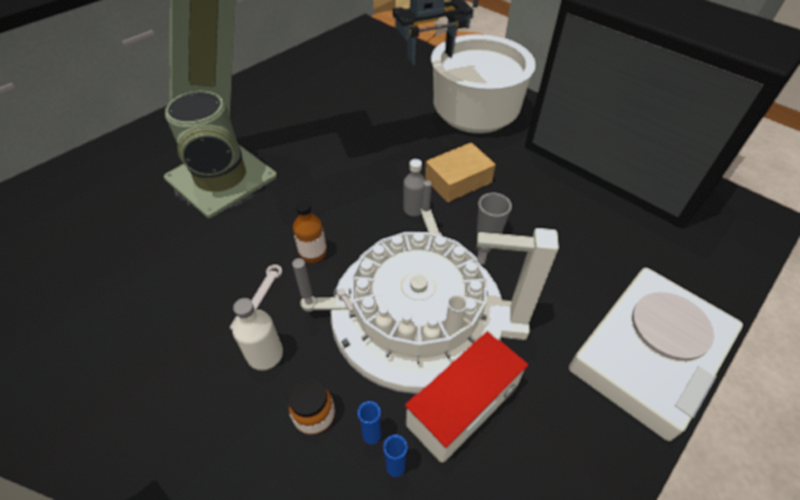

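View pics/top0.png

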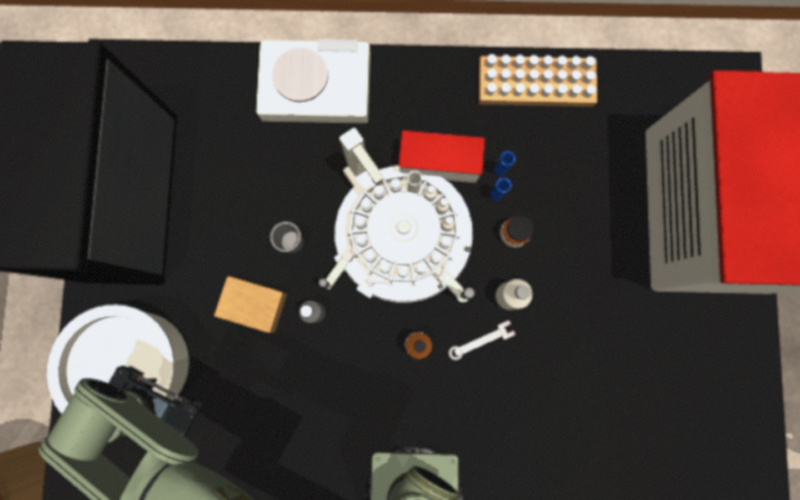

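Run:
```python
from h import *
save("scene","crop1.png",(190,110,440,300),3.1)
def tri(pa,pb):
    oa,da=ray("scene",pa);ob,db=ray("top",pb)
    s=np.linalg.lstsq(np.c_[da,-db],ob-oa,rcond=None)[0]; a=oa+da*s[0];b=ob+db*s[1]
    return ((a+b)/2).round(1),np.linalg.norm(a-b).round(1)
P={}
for k in("axis","spout","lever_grip","lock_pivot","lock_grip"):
    a=np.array(place_of("scene",k)[0]["location"])*[640,400]; b=np.array(place_of("top",k)[0]["location"])*[640,400]
    P[k]=tri(a,b); print(k,*P[k])
print("cup",tri([365,254],[331,146]))
A=P["axis"][0]
for k,v in P.items(): d=v[0]-A; print(k,np.hypot(*d[:2]).round(1),np.degrees(np.arctan2(d[1],d[0])).round(1))
```

```text
axis [645.6  42.7  94.7] 2.8
spout [727.9  99.5 198.4] 1.2
lever_grip [ 490.5 -104.7  139.9] 0.3
lock_pivot [571.8 173.1  68. ] 11.6
lock_grip [505.  227.8 119. ] 0.8
cup (array([745.3,  19.5, 124.7]), np.float64(4.1))
axis 0.0 0.0
spout 100.0 34.6
lever_grip 214.0 -136.5
lock_pivot 149.8 119.5
lock_grip 232.4 127.2
```

The scene picture (scaled 1.25) shows the open white cup at (457,308), the lever grip at (303,280), the lock grip at (428,190), and the spout arm at (480,240). In the top picture the cup is at (414,180), the lever grip at (468,293) and the lock grip at (324,283). Things that could be taken for the cup, in native scene pixels:
- blue cups at (295,339) and (315,366), ruled out by colour
- grey beaker at (393,170), standing on the bench
- capped bottles, ruled out because they have necks

The open white cup at (365,254) fits the description. I'll check it in the crop.

View pics/crop1.png

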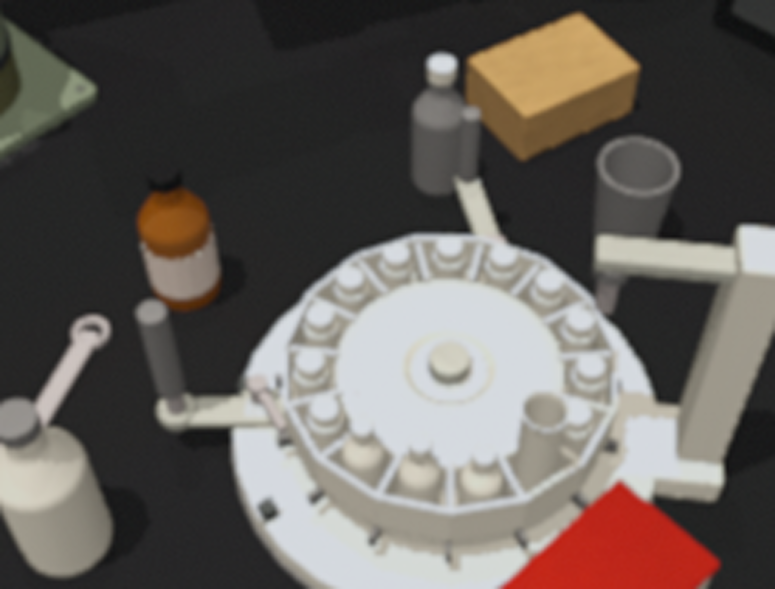

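The crop confirms it: the open white cup is at native (365,254), two pockets clockwise of the spout (-13° against 35°). Next I move above the lock grip.

drive_tool:
  plan:
    - [0,0,-5,50,-58,20,91]
    - [0,0,-11,86,-98,20,91]
    - [0,0,-11,122,-138,20,91]
    - [0,0,-11,158,-178,20,91]
    - [0,0,-11,194,-220,20,80]
    - [0,0,-11,226,-256,20,70]
    - [0,0,-11,254,-290,20,70]
    - [0,0,-11,254,-290,10,70]
    - [0,0,-11,254,-290,0,70]

```text
time_s: 3.48
ee_pos: [502.6, 228.5, 213.3]
ee_rot: [97.3, 90.0, 150.6]
force: [-0.2, 0.1, -0.7]
gripper_width: 69.8
```

Run:
```python
from h import *
save("scene","s2.png",(250,70,450,220),3.5)
print(state()["ee_pos"],state()["ee_rot"],proj("scene",state()["ee_pos"]),proj("scene",[503,228,151]),place_of("scene","lock_grip")[:2])
```

```text
[501.45751048 228.50455646 211.75583632] [ 141.63667461   89.79624959 -164.98712567] [344.04715223 126.86816004] [343.16473122 145.27451148] [{'location': [0.5427, 0.3892], 'p': 0.58}]
```

View pics/s2.png

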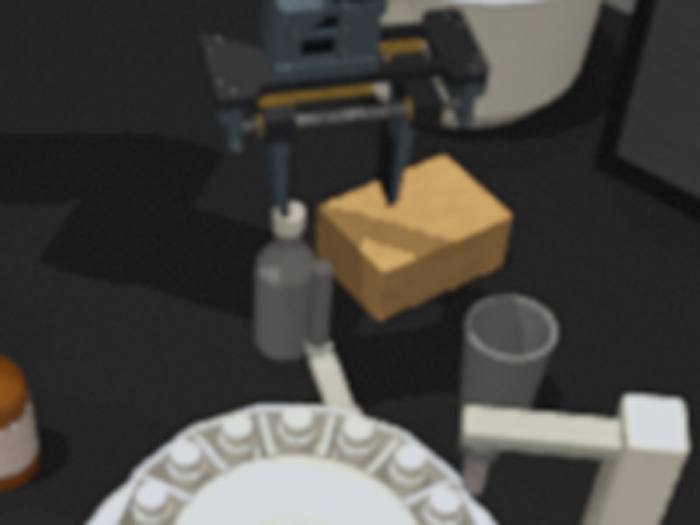

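Pin top is at native (342,146), where I predicted (343,145), so the alignment is good. Now I descend around the pin.

drive_tool:
  plan:
    - [0,0,0,0,0,-30,70]
    - [0,0,0,0,0,-60,70]
    - [0,0,0,0,0,-85,70]
    - [0,0,0,0,0,-100,70]
    - [0,0,0,0,0,-100,25]
    - [0,0,0,0,0,-100,25]
    - [0,0,0,0,0,-100,25]
    - [0,0,0,0,0,-100,25]
  grip_force: 5

```text
time_s: 4.58
ee_pos: [501.8, 228.9, 113.1]
ee_rot: [137.6, 89.9, -169.0]
force: [0.5, -0.1, 0.3]
gripper_width: 32.7
```

drive_tool:
  plan:
    - [0,0,0,0,0,0,25]
    - [0,0,5,-4,-6,0,25]
    - [0,0,9,-7,-12,0,25]
    - [0,0,14,-10,-18,0,25]
    - [0,0,18,-12,-24,0,25]

```text
time_s: 5.2
ee_pos: [489.8, 205.4, 113.3]
ee_rot: [82.0, 89.9, 153.5]
force: [-0.4, 1.8, -0.9]
gripper_width: 24.9
```

drive_tool:
  plan:
    - [0,0,5,-2,-7,0,25]
    - [0,0,9,-4,-13,0,25]
    - [0,0,14,-5,-20,0,25]
    - [0,0,18,-5,-27,0,25]
    - [0,0,23,-5,-34,0,25]
    - [0,0,28,-4,-41,0,25]
    - [0,0,31,-3,-46,0,25]
    - [0,0,31,-3,-46,0,25]

```text
time_s: 6.2
ee_pos: [487.0, 159.3, 113.4]
ee_rot: [68.7, 89.9, 171.1]
force: [0.4, -0.3, -0.4]
gripper_width: 25.0
```

Run:
```python
from h import *
save("scene","s3.png",(250,90,450,240),3.5)
for c in("scene","top"):
  for k in("lock_grip","lock_pivot"):
    for r in place_of(c,k)[:1] if 0 else [x for _ in [grab_frame(c)] for x in place_of(c,k)[:1]]:
      print(c,k,r["p"],atz(c,np.array(r["location"])*[640,400],125 if k[5]=="g" else 66).round(1))
```

```text
scene lock_grip 0.77 [499.2 160.6 125. ]
scene lock_pivot 0.71 [573.6 176.5  66. ]
top lock_grip 0.63 [746.5  17.2 125. ]
top lock_pivot 0.51 [586.9 173.5  66. ]
```

View pics/s3.png

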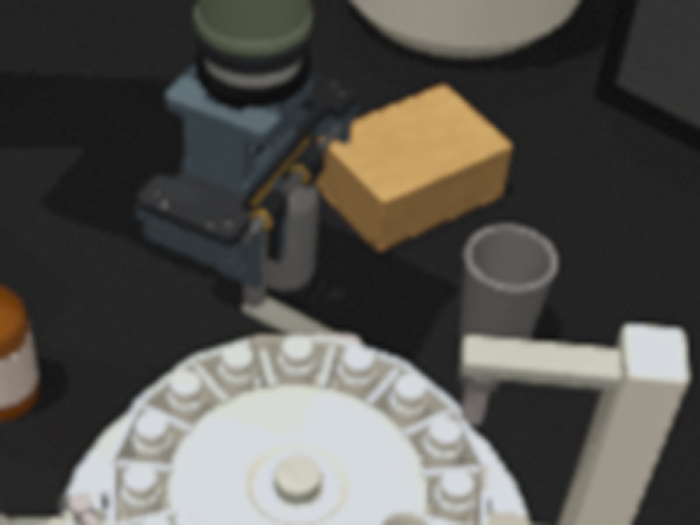

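Lock lever is swung off (about 0.8 rad) and the solvent bottle is untouched. I release it and move over the pump lever.

drive_tool:
  plan:
    - [0,0,0,0,0,0,50]
    - [0,0,0,0,0,0,50]
    - [0,0,0,0,0,40,60]
    - [0,0,0,0,0,90,80]
    - [0,0,6,0,-50,110,80]
    - [0,0,12,0,-100,110,80]
    - [0,0,20,2,-155,110,80]
    - [0,0,26,3,-210,110,80]
    - [0,0,31,3,-264,110,80]
    - [0,0,31,3,-264,90,80]

```text
time_s: 7.9
ee_pos: [491.1, -107.1, 204.3]
ee_rot: [167.2, 89.7, -59.7]
force: [-0.3, 0.5, 0.3]
gripper_width: 79.9
```

Run:
```python
from h import *
save("scene","s4.png",(170,110,370,260),3.5)
p=state()["ee_pos"];print(p,proj("scene",p),proj("scene",[490,-105,170]))
for k in("lever_grip","lock_grip"):
  for r in place_of("scene",k)[:2]: print(k,r["p"],atz("scene",np.array(r["location"])*[640,400],135 if k[1]=="e" else 125).round(1))
```

```text
[ 488.713977   -105.05664741  200.78854789] [237.88152439 201.59799929] [240.51873128 210.71566055]
lever_grip 0.74 [483.1 -97.8 135. ]
lever_grip 0.18 [680.5 -85.3 135. ]
lock_grip 0.62 [496.4 165.4 125. ]
lock_grip 0.24 [665.  232.1 125. ]
```

View pics/s4.png

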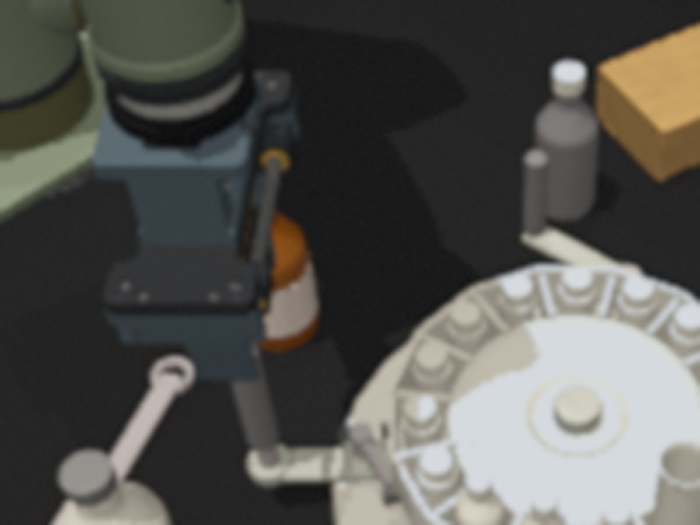

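The lever grip stands directly below the gripper, with its foot at crop (267,465). Descending around it.

drive_tool:
  plan:
    - [0,0,0,0,1,-30,80]
    - [0,0,0,0,1,-60,80]
    - [0,0,0,0,1,-83,80]
    - [0,0,0,0,1,-83,50]
    - [0,0,0,0,1,-83,30]
    - [0,0,0,0,1,-83,30]
    - [0,0,0,0,1,-83,30]
    - [0,0,0,0,1,-83,30]
    - [0,0,0,0,1,-83,30]

```text
time_s: 9.18
ee_pos: [489.3, -102.6, 119.7]
ee_rot: [71.8, 89.8, -154.8]
force: [0.9, -0.2, -0.3]
gripper_width: 29.9
```

drive_tool:
  plan:
    - [0,0,-1,-3,3,0,30]
    - [0,0,-2,-5,6,0,30]
    - [0,0,-2,-5,6,0,30]

```text
time_s: 9.55
ee_pos: [484.0, -96.3, 119.7]
ee_rot: [68.1, 89.8, -160.6]
force: [0.3, 0.8, -0.1]
gripper_width: 30.2
```

drive_tool:
  plan:
    - [0,0,-1,-3,4,0,30]
    - [0,0,-3,-7,8,0,30]
    - [0,0,-3,-7,8,0,30]

```text
time_s: 9.93
ee_pos: [480.1, -89.9, 119.8]
ee_rot: [172.7, 89.7, -58.9]
force: [7.6, -7.4, -7.4]
gripper_width: 44.3
```

drive_tool:
  plan:
    - [0,0,0,4,-4,0,30]
    - [0,0,0,4,-4,0,30]
    - [0,0,0,4,-4,0,30]
    - [0,0,0,4,-4,0,30]
  grip_force: 30

```text
time_s: 10.42
ee_pos: [485.4, -94.9, 120.0]
ee_rot: [-177.9, 89.5, -49.5]
force: [4.1, -4.6, -3.5]
gripper_width: 30.2
```

Run:
```python
from h import *
grab_frame("scene");grab_frame("top")
A=np.array([646,43])
print(state()["ee_pos"],state()["force"],state()["gripper_width"])
for c in("scene","top"):
  for r in place_of(c,"lever_grip")[:2]:
    q=atz(c,np.array(r["location"])*[640,400],135); d=q[:2]-A; print(c,r["p"],q.round(1),np.hypot(*d),np.degrees(np.arctan2(d[1],d[0])))
```

```text
[485.4117651  -94.90904479 119.99213589] [ 4.19276075 -5.23387882 -3.85743602] 30.059835578237227
scene 0.64 [ 482.6 -101.2  135. ] 217.93676723380156 -138.57902009917606
top 0.36 [620.9  35.  135. ] 26.307247336100403 -162.2228434911004
```

drive_tool:
  plan:
    - [0,0,2,5,-6,0,30]
    - [0,0,4,10,-13,0,30]
    - [0,0,6,15,-18,0,30]
    - [0,0,8,21,-23,0,30]
    - [0,0,10,27,-28,0,30]
    - [0,0,12,32,-32,0,30]
    - [0,0,14,38,-37,0,30]
    - [0,0,16,45,-41,0,30]
    - [0,0,18,51,-45,0,30]
    - [0,0,20,57,-48,0,30]

```text
time_s: 11.88
ee_pos: [545.2, -90.5, 109.1]
ee_rot: [130.3, 83.7, -85.9]
force: [-0.0, -0.3, -0.1]
gripper_width: 30.0
```

Run:
```python
from h import *
save("scene","s5.png",(170,110,410,290),3.2)
s=state();print({k:np.round(s[k],1) for k in("qpos","qvel","effort","ee_pos","ee_rot","force")})
R=Ro.from_euler('xyz',s["ee_rot"],degrees=True).as_matrix();print(R.round(2),np.degrees(np.arctan2(R[1,2],R[0,2])))
for k in("lever_grip","cup_center"):
  for r in place_of("scene",k)[:3]: print(k,r["p"],atz("scene",np.array(r["location"])*[640,400],135 if k[0]=="l" else 118).round(1))
```

```text
{'qpos': array([  -6.8,   20.9,  102.5,   -7.5,   55.6, -146.5]), 'qvel': array([-0.7, -0.4,  0.5,  1. ,  0.9,  0.1]), 'effort': array([ -1.1, -41.8, -19.9,  -0.7,   0.1,   0. ]), 'ee_pos': array([545.6, -89.9, 108.8]), 'ee_rot': array([130.4,  83.7, -85.7]), 'force': array([ 0.5,  1.2, -0.6])}
[[ 0.01 -0.59 -0.81]
 [-0.11 -0.8   0.59]
 [-0.99  0.08 -0.07]] 144.05435423613534
lever_grip 0.63 [ 488.1 -108.8  135. ]
cup_center 0.83 [ 762.  -212.9  118. ]
cup_center 0.75 [ 829.7 -215.   118. ]
cup_center 0.71 [748.6  19.5 118. ]
```

View pics/s5.png

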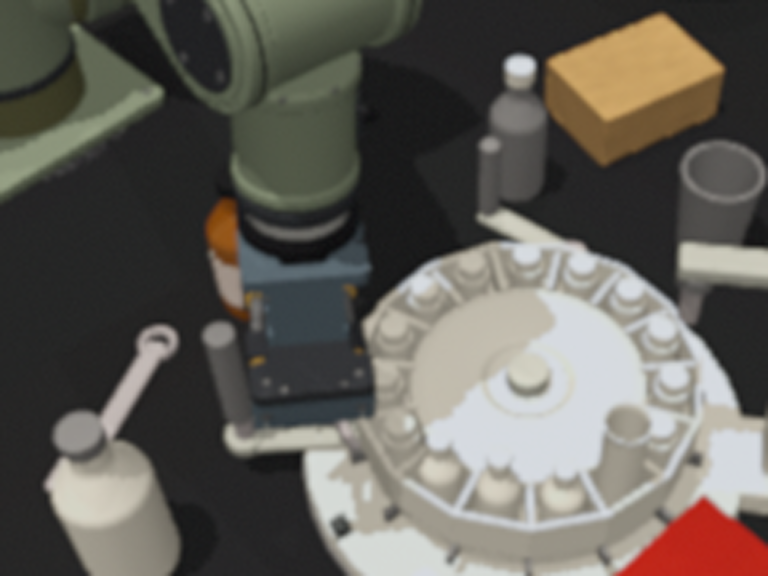

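Joint 6 ran into its limit at -146.5°, so the fork slipped off the lever. The lever, carousel and cup (748,19) haven't moved. I lift clear and turn the tool half round, which brings j6 to about +45.

drive_tool:
  plan:
    - [0,0,0,0,0,20,30]
    - [0,0,-1,0,0,60,30]
    - [0,0,-10,-5,0,100,50]
    - [0,0,-20,-15,0,115,80]
    - [0,0,-30,-25,0,115,80]
    - [0,0,-40,-35,0,115,80]
    - [0,0,-50,-45,0,115,80]
    - [0,0,-60,-55,-5,115,80]
    - [0,0,-70,-55,-8,115,80]
    - [0,0,-80,-55,-8,115,80]

```text
time_s: 13.28
ee_pos: [489.5, -98.7, 224.2]
ee_rot: [130.2, 83.7, -166.4]
force: [0.6, 0.1, -0.9]
gripper_width: 80.1
```

```bash
cat >> h.py <<'E'
def turn_to(ang):
    s=state(); R=Ro.from_euler('xyz',s["ee_rot"],degrees=True); a=np.radians(ang)
    z=np.array([np.cos(a),np.sin(a),0]); x=np.array([0,0,-1.]); T=Ro.from_matrix(np.c_[x,np.cross(z,x),z])
    return np.degrees((T*R.inv()).as_rotvec()).round(1), s["qpos"].round(1), s["ee_pos"].round(1)
E
python3 -c "
from h import *
print(turn_to(-48))"
```

```text
(array([  -4.9,   -5.5, -111.3]), array([-11. ,  14.2,  94.3,  -2.7,  77.2, -73.7]), array([489.5, -98.7, 224.2]))
```

drive_tool:
  plan:
    - [-0.5,-0.5,-10,0,0,0,80]
    - [-1,-1,-20,0,0,0,80]
    - [-1.5,-1.5,-30,0,0,0,80]
    - [-2,-2,-41,0,0,0,80]
    - [-2.3,-2.6,-52,0,0,0,80]
    - [-2.8,-3,-62,0,0,0,80]
    - [-3.2,-3.6,-72,0,0,0,80]
    - [-3.6,-4.1,-82,0,0,0,80]
    - [-4,-4.6,-92,0,0,0,80]
    - [-4.5,-5,-102,0,0,0,80]

```text
time_s: 14.52
ee_pos: [489.1, -99.0, 224.3]
ee_rot: [179.4, 89.4, 140.3]
force: [-0.1, -0.1, 0.1]
gripper_width: 79.9
```

```bash
python3 -c "
from h import *
print(turn_to(-48))
for c in('scene','top'):
  grab_frame(c)
  for r in place_of(c,'lever_grip')[:2]: print(c,r['p'],atz(c,np.array(r['location'])*[640,400],135).round(1))
save('scene','s6.png',(170,130,330,270),3.5)
"
```

```text
(array([-0.4, -0.4, -8.9]), array([-12.9,  11.3,  97.8,   0.3,  71.4,  26. ]), array([489.1, -99. , 224.3]))
scene 0.75 [ 487.5 -108.8  135. ]
scene 0.67 [603.  129.6 135. ]
top 0.25 [625.5  41.  135. ]
top 0.18 [445.3 381.9 135. ]
```

View pics/s6.png

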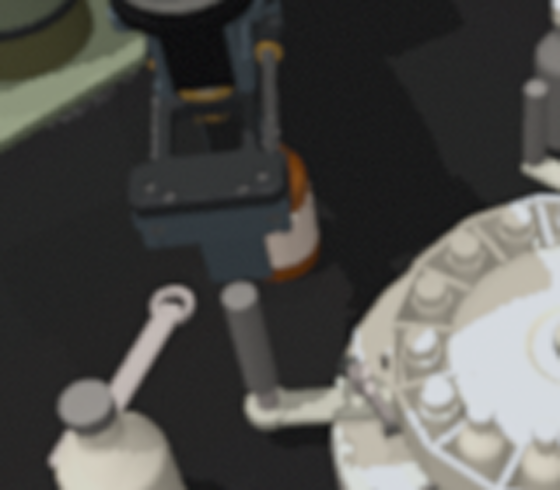

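```bash
python3 -c "
from h import *
print(atz('scene',[238.6,213.4],170).round(1), atz('scene',[239,211.5],170).round(1))"
```

```text
[ 492.8 -112.7  170. ] [ 489.3 -108.7  170. ]
```

drive_tool:
  plan:
    - [0,0,-9,0,-4,0,80]
    - [0,0,-9,0,-4,-40,80]

```text
time_s: 15.02
ee_pos: [491.9, -103.7, 186.5]
ee_rot: [131.7, 89.6, 84.1]
force: [-0.7, -0.3, -0.7]
gripper_width: 80.1
```

drive_tool:
  plan:
    - [0,0,0,-1,-5,-10,80]
    - [0,0,0,-1,-5,-40,80]
    - [0,0,0,-1,-5,-67,80]
    - [0,0,0,-1,-5,-67,50]
    - [0,0,0,-1,-5,-67,30]
    - [0,0,0,-1,-5,-67,30]
    - [0,0,0,-1,-5,-67,30]
    - [0,0,0,-1,-5,-67,30]
    - [0,0,0,-1,-5,-67,30]

```text
time_s: 16.15
ee_pos: [491.2, -108.8, 119.7]
ee_rot: [124.4, 89.7, 76.8]
force: [0.8, 0.5, 0.3]
gripper_width: 30.6
```

drive_tool:
  plan:
    - [0,0,-1,-2,3,0,30]
    - [0,0,-2,-4,6,0,30]
    - [0,0,-3,-6,9,0,30]
    - [0,0,-4,-7,11,0,30]
    - [0,0,-4,-8,13,0,30]
    - [0,0,-4,-8,13,0,30]

```text
time_s: 16.9
ee_pos: [483.3, -96.2, 119.7]
ee_rot: [117.9, 89.7, 66.4]
force: [-0.0, -2.8, -1.3]
gripper_width: 29.9
```

drive_tool:
  plan:
    - [0,0,-1,-2,2,0,30]
    - [0,0,-1,-3,4,0,30]
    - [0,0,-1,-3,4,0,30]
    - [0,0,-1,-3,4,0,30]

```text
time_s: 17.4
ee_pos: [483.6, -96.1, 119.7]
ee_rot: [35.8, 89.5, -16.6]
force: [7.6, -14.4, -9.6]
gripper_width: 30.0
```

drive_tool:
  plan:
    - [0,0,2,5,-6,0,30]
    - [0,0,4,10,-11,0,30]
    - [0,0,6,15,-16,0,30]
    - [0,0,8,21,-21,0,30]
    - [0,0,10,26,-26,0,30]
    - [0,0,12,32,-30,0,30]
    - [0,0,14,38,-35,0,30]
    - [0,0,16,44,-39,0,30]
    - [0,0,18,51,-43,0,30]
    - [0,0,20,57,-47,0,30]

```text
time_s: 18.65
ee_pos: [539.7, -142.0, 119.3]
ee_rot: [59.5, 89.6, 27.1]
force: [-1.9, 1.5, 0.6]
gripper_width: 30.1
```

drive_tool:
  plan:
    - [0,0,2,6,-4,0,30]
    - [0,0,4,13,-7,0,30]
    - [0,0,6,18,-10,0,30]
    - [0,0,7,23,-12,0,30]
    - [0,0,9,28,-14,0,30]
    - [0,0,10,32,-16,0,30]
    - [0,0,10,35,-17,0,30]
    - [0,0,10,35,-17,0,30]

```text
time_s: 19.65
ee_pos: [569.4, -156.4, 118.9]
ee_rot: [144.9, 89.3, 122.5]
force: [-13.2, 7.2, 7.1]
gripper_width: 29.8
```

```bash
cat > m.py <<'E'
from h import *
s=state();A=np.array([646,43.]);d=s["ee_pos"][:2]-A
print("tcp",s["ee_pos"].round(1),np.degrees(np.arctan2(d[1],d[0])).round(2),np.hypot(*d).round(1),"F",s["force"].round(1),"q6",s["qpos"][5].round(1),s["time_s"])
for c in("scene","top"):
  grab_frame(c)
  for r in place_of(c,"cup_center")[:4]:
    q=atz(c,np.array(r["location"])*[640,400],118.5); d=q[:2]-A
    if np.hypot(*d)<140: print(c,"cup",r["p"],q.round(1),np.degrees(np.arctan2(d[1],d[0])).round(1),np.hypot(*d).round(1))
E
python3 m.py
```

```text
tcp [ 569.4 -156.4  118.9] -111.0 213.6 F [-13.2   7.2   7.1] q6 5.4 19.65
scene cup 0.96 [744.5  57.  118.5] 8.1 99.5
top cup 0.58 [740.3  52.5 118.5] 5.8 94.8
```

Far stop reached (15 N), and the cup moved on one pocket to about 8°. Now the return stroke.

drive_tool:
  plan:
    - [0,0,-4,-14,6,0,30]
    - [0,0,-8,-27,12,0,30]
    - [0,0,-12,-40,20,0,30]
    - [0,0,-16,-52,29,0,30]
    - [0,0,-20,-64,38,0,30]
    - [0,0,-24,-75,48,0,30]
    - [0,0,-27,-82,56,0,30]
    - [0,0,-28,-87,62,0,30]
    - [0,0,-28,-88,64,0,30]
    - [0,0,-28,-88,64,0,30]

```text
time_s: 21.1
ee_pos: [483.8, -95.5, 119.3]
ee_rot: [97.6, 89.6, 47.4]
force: [2.6, -9.0, -2.2]
gripper_width: 30.3
```

Rest stop reached (9 N, same place as before). Second stroke.

drive_tool:
  plan:
    - [0,0,2,5,-6,0,30]
    - [0,0,4,10,-11,0,30]
    - [0,0,6,15,-16,0,30]
    - [0,0,8,21,-21,0,30]
    - [0,0,10,26,-26,0,30]
    - [0,0,12,32,-30,0,30]
    - [0,0,14,38,-35,0,30]
    - [0,0,16,44,-39,0,30]
    - [0,0,18,51,-43,0,30]
    - [0,0,20,57,-47,0,30]

```text
time_s: 22.35
ee_pos: [540.8, -142.2, 119.2]
ee_rot: [105.7, 89.6, 75.5]
force: [-2.1, 1.9, -0.5]
gripper_width: 29.9
```

drive_tool:
  plan:
    - [0,0,2,6,-4,0,30]
    - [0,0,4,13,-7,0,30]
    - [0,0,6,18,-10,0,30]
    - [0,0,7,23,-12,0,30]
    - [0,0,9,28,-14,0,30]
    - [0,0,10,32,-16,0,30]
    - [0,0,10,35,-17,0,30]
    - [0,0,10,35,-17,0,30]

```text
time_s: 23.35
ee_pos: [569.0, -156.0, 118.7]
ee_rot: [157.1, 88.8, 136.9]
force: [-16.9, 8.9, 10.4]
gripper_width: 30.2
```

```bash
python3 m.py; python3 -c "
from h import *
save('scene','s7.png',(250,130,450,280),3.5)"
```

```text
tcp [ 569.  -156.   118.7] -111.16 213.4 F [-16.9   8.9  10.4] q6 3.1 23.35
scene cup 0.75 [725.9 112.7 118.5] 41.1 106.1
top cup 0.43 [727.2 105.9 118.5] 37.8 102.7
```

View pics/s7.png

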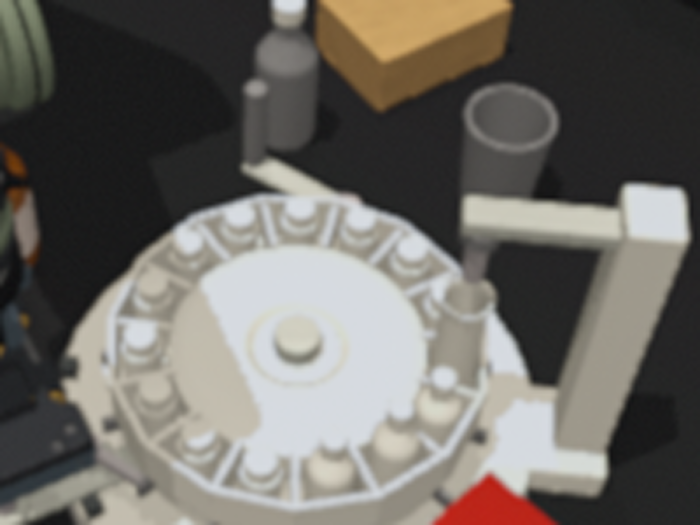

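In the crop the cup's lip centre (468,298) sits right under the nozzle tip (472,278), and the 20 px drop matches the 19 mm height gap. Now the lever goes back to rest.

drive_tool:
  plan:
    - [0,0,-4,-14,6,0,30]
    - [0,0,-8,-27,12,0,30]
    - [0,0,-12,-40,20,0,30]
    - [0,0,-16,-52,29,0,30]
    - [0,0,-20,-64,38,0,30]
    - [0,0,-24,-75,48,0,30]
    - [0,0,-27,-82,56,0,30]
    - [0,0,-28,-87,62,0,30]
    - [0,0,-28,-88,64,0,30]
    - [0,0,-28,-88,64,0,30]

```text
time_s: 24.85
ee_pos: [483.5, -95.2, 119.2]
ee_rot: [141.8, 89.3, 93.9]
force: [2.9, -8.6, -3.5]
gripper_width: 29.5
```

drive_tool:
  plan:
    - [0,0,0,3,-3,0,30]
    - [0,0,0,3,-3,0,60]
    - [0,0,0,3,-3,0,80]
    - [0,0,0,3,-3,0,80]
    - [0,0,0,3,-3,0,80]
    - [0,0,0,3,-3,30,80]
    - [0,0,0,3,-3,70,80]
    - [0,0,0,3,-3,105,80]

```text
time_s: 25.85
ee_pos: [486.5, -98.1, 225.6]
ee_rot: [139.9, 89.3, 92.0]
force: [-0.1, -0.3, -0.3]
gripper_width: 80.1
```

```bash
python3 m.py; python3 -c "
from h import *
# lock pin at off
grab_frame('scene')
for k in('lock_grip','lever_grip'):
  for r in place_of('scene',k)[:1]: print(k,r['p'],atz('scene',np.array(r['location'])*[640,400],125 if k=='lock_grip' else 135).round(1))
print(atz('scene',[250+256/3.5,130+88/3.5],151).round(1)); print(turn_to(-75),turn_to(105))
"
```

```text
tcp [486.5 -98.1 225.6] -138.51 212.9 F [-0.1 -0.3 -0.3] q6 34.5 25.85
scene cup 0.58 [728.   95.7 118.5] 32.7 97.5
scene cup 0.52 [603.6 141.4 118.5] 113.3 107.2
top cup 0.54 [739.2 101.5 118.5] 32.1 110.1
lock_grip 0.86 [496.4 164.1 125. ]
lever_grip 0.93 [ 481.3 -100.5  135. ]
[489.9 164.4 151. ]
(array([ -0.8,  -0. , -27. ]), array([-13.2,  11. ,  98.5,   0.7,  70.9,  34.5]), array([485.6, -97.9, 222.8])) (array([  0. ,  -1.1, 153. ]), array([-13.2,  11. ,  98.5,   0.7,  70.9,  34.5]), array([485.6, -97.9, 222.8]))
```

Lever is back at its rest stop. Next the lock: I turn the tool by +146° (jaw to about 98°) so that j6 stays in range while closing.

drive_tool:
  plan:
    - [0,0,10,0,26,0,80]
    - [0,0,20,0,52,0,80]
    - [0,0,30,0,78,0,80]
    - [0,0,40,0,104,0,80]
    - [0,0,50,0,130,0,80]
    - [0,0,60,0,156,0,80]
    - [0,0,70,0,182,0,70]
    - [0,0,80,2,208,0,60]
    - [0,0,90,3,234,0,60]
    - [0,0,100,3,262,0,60]

```text
time_s: 27.45
ee_pos: [488.1, 164.7, 221.5]
ee_rot: [152.5, 89.1, -155.1]
force: [-0.2, 0.6, 0.0]
gripper_width: 59.8
```

```bash
python3 -c "
from h import *
print(turn_to(98))"
```

```text
(array([ 0.7, -0.6, 45.6]), array([ 17.4,  13.1,  95.9,  -0.1,  71.9, -34.9]), array([488.1, 164.7, 221.5]))
```

drive_tool:
  plan:
    - [0,0,10,0,0,0,70]
    - [0,0,20,0,0,0,70]
    - [0,0,30,0,0,0,70]
    - [0.5,-0.5,40,0,0,0,70]
    - [0.7,-0.6,45,0,0,-10,70]
    - [0.7,-0.6,45,0,0,-40,70]
    - [0.7,-0.6,45,0,0,-75,70]
    - [0.7,-0.6,45,0,0,-108,70]
    - [0.7,-0.6,45,0,0,-108,40]
    - [0.7,-0.6,45,0,0,-108,25]

```text
time_s: 28.7
ee_pos: [488.6, 164.9, 114.0]
ee_rot: [148.7, 90.0, -113.9]
force: [0.2, 0.7, 0.4]
gripper_width: 52.4
```

drive_tool:
  plan:
    - [0,0,0,0,0,0,25]
    - [0,0,0,0,0,0,25]
    - [0,0,0,0,0,0,25]
    - [0,0,0,0,0,0,25]

```text
time_s: 29.2
ee_pos: [488.6, 164.9, 114.3]
ee_rot: [-99.7, 90.0, -2.4]
force: [-0.5, -0.3, -0.5]
gripper_width: 25.0
```

drive_tool:
  plan:
    - [0,0,-4,-1,6,0,25]
    - [0,0,-8,-1,12,0,25]
    - [0,0,-12,-1,18,0,25]
    - [0,0,-16,0,24,0,25]
    - [0,0,-20,1,30,0,25]
    - [0,0,-24,2,35,0,25]
    - [0,0,-28,4,41,0,25]
    - [0,0,-32,6,46,0,25]
    - [0,0,-36,9,52,0,25]
    - [0,0,-39,11,55,0,25]

```text
time_s: 30.45
ee_pos: [499.6, 219.7, 114.2]
ee_rot: [-146.7, 89.9, -88.4]
force: [0.7, -1.4, 0.9]
gripper_width: 24.8
```

drive_tool:
  plan:
    - [0,0,-3,2,3,0,25]
    - [0,0,-5,4,6,0,25]
    - [0,0,-7,6,8,0,25]
    - [0,0,-9,7,10,0,25]
    - [0,0,-9,8,11,0,25]
    - [0,0,-9,8,11,0,25]

```text
time_s: 31.2
ee_pos: [504.0, 224.8, 113.8]
ee_rot: [-173.3, 89.1, -123.9]
force: [-6.6, -16.2, 7.8]
gripper_width: 25.1
```

drive_tool:
  plan:
    - [0,0,0,-3,-4,0,25]
    - [0,0,0,-3,-4,0,50]
    - [0,0,0,-3,-4,0,70]
    - [0,0,0,-3,-4,0,70]
    - [0,0,0,-3,-4,0,70]
    - [0,0,0,-3,-4,40,70]
    - [0,0,0,-3,-4,80,70]
    - [0,0,0,-30,40,130,70]
    - [0,0,0,-60,90,150,70]
    - [0,0,0,-90,130,150,70]

```text
time_s: 32.45
ee_pos: [414.1, 356.9, 266.2]
ee_rot: [-166.2, 89.4, -116.9]
force: [0.9, 0.6, -0.1]
gripper_width: 70.0
```

```bash
python3 m.py
python3 - <<'E'
from h import *
for c in("scene","top"):
  grab_frame(c)
  for k in("lock_grip","lever_grip","spout"):
    for r in place_of(c,k)[:1]: px=np.array(r["location"])*[640,400]; print(c,k,r["p"],px.round(1),atz(c,px,{"lock_grip":125,"lever_grip":135,"spout":190}[k]).round(1))
save("scene","s8.png",(190,110,440,300),3.1)
a=cv2.imread("pics/crop1.png");b=cv2.imread("pics/s8.png")
cv2.imwrite("pics/cmp.png",np.hstack([cv2.resize(i[60:280,390:560],None,fx=2.2,fy=2.2) for i in(a,b)]))
t=a[100:190,450:490]  # pin region in the first crop
for nm,(y0,y1,x0,x1) in {"lockpin":(105,185,462,486),"leverpin":(295,420,130,190),"solventcap":(50,90,420,465)}.items():
  t=a[y0:y1,x0:x1]; m=cv2.matchTemplate(b[y0-40:y1+40,x0-40:x1+40],t,cv2.TM_CCOEFF_NORMED); _,v,_,l=cv2.minMaxLoc(m); print(nm,round(v,3),"shift native px",(l[0]-40)/3.1,(l[1]-40)/3.1)
E
```

```text
tcp [414.1 356.9 266.2] 126.45 390.3 F [ 0.9  0.6 -0.1] q6 -9.6 32.45
top cup 0.57 [730.7 102.8 118.5] 35.2 103.7
scene lock_grip 0.7 [343.9 153.7] [508.3 226.7 125. ]
scene lever_grip 0.75 [241.4 215.8] [477.8 -99.3 135. ]
scene spout 0.67 [384.2 206.3] [722.  108.3 190. ]
top lock_grip 0.83 [255.9 227.9] [496.8 229.9 125. ]
top lever_grip 0.85 [371.8 236.1] [ 480.7 -103.1  135. ]
top spout 0.75 [302.5 143.7] [732.2  99.7 190. ]
lockpin 0.998 shift native px 0.0 0.0
leverpin 0.955 shift native px 0.3225806451612903 -1.6129032258064515
solventcap 0.999 shift native px 0.0 0.0
```

View pics/cmp.png

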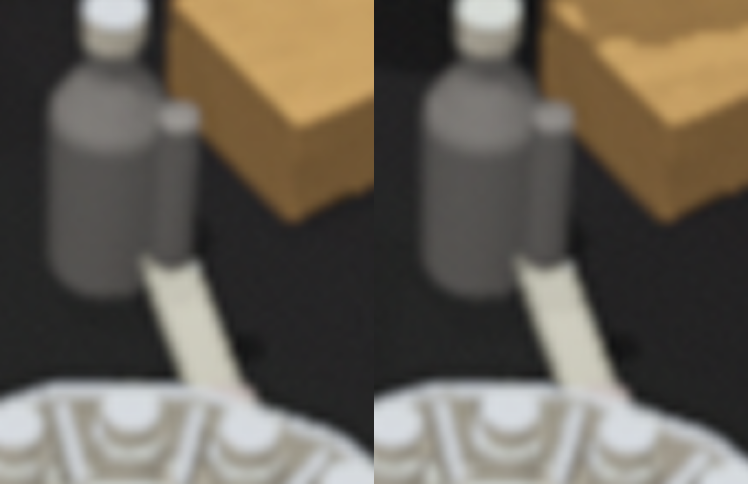

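The lock pin matches its starting picture to 0 px (score 0.998) and the solvent bottle hasn't moved. The pump lever sits slightly clockwise of where it began, at its rest stop, and the cup is at 35.2° against the spout's 34.6°. The arm is clear, so I hand in.

```bash
python3 -c "
from h import *
print(env.job_done())"
```

```text
the job is handed in; nothing more can be done
None
```

I swung the lock lever off to about 0.8 rad and gave the pump lever two full strokes, which brought the open cup two pockets round to the spout. I then returned the pump lever to rest, closed the lock and handed the job in at about 33 s. No verdict was reported.

**One mishap:** on the first stroke joint 6 ran into its range limit at about -146.5°, against -146.56° allowed. The tool tilted, slipped off the lever and drifted toward the carousel. I saw no sign of contact: the force read about 0 at the end of that move, and cup and carousel had not moved. I did not measure force during the slip. I turned the gripper half round and went on.

**Last checks:**
- **Lock:** its pin matched the start picture to 0 px, so it is fully home.
- **Pump lever:** it stopped against its rest stop at about 9 N, at the same spot as before.
- **Cup:** after the second stroke the picture showed it right under the nozzle tip. At the end the top camera put it at 35.2° and 104 mm from the axis, against the spout's 34.6°.
- **Arm:** it was clear of everything when I handed in.
- **Bystanders:** the solvent bottle had not moved (0 px). I did not re-measure the other bystanders at the end.

**Disagreements:**
- The networks' single-camera positions scattered by up to about 10 mm: the scene camera put the cup at 32.7° to 41.1° after the second stroke, and missed it in the final check.
- The lock stopped about 7 mm short of my estimate of where its pin started, so I relied on the image match instead.

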